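Close the tilted drill jig and lock it with the ball-lock pin

ROBOT

A 6-joint arm with a two-finger parallel gripper is mounted at the origin on a cart in front of the work surface, level with it; the furniture and walls round the work are solid. World frame = base frame: x ahead of the robot, y to its left, z up, the work surface at z = 0. Lengths are in m, angles in rad, forces in N, time in s.
With the tool pointing down it reaches from about 0.325 to 0.85 m from the base axis. Payload 15.5 kg.
Tool frame: the origin (TCP) lies midway between the tips of the shut fingers; the grasp point (between the pads) lies 19 mm behind it; z points along the fingers, y is the line along which they close (so a half turn about z gives the same grasp; the last joint's range is limited). The gripper opens to 91 mm and grips with 3 to 60 N. Pads are 32 mm wide; open, the fingers measure 118 mm over their backs; the gripper's body (76 mm by 178 mm) begins 60 mm behind the grasp point.
Start: joints at [1.101, 0.494, 1.345, -0, 1.302, -0.096], TCP at [0.228, 0.582, 0.214] pointing down, gripper open.
Joint ranges: [-2.91, 2.91], [-0.82, 2.16], [0.22, 2.67], [-1.22, 4.37], [0.12, 2.79], [-3.08, 3.08]. Speed limits (rad/s): [1.89, 1.89, 2.57, 3.01, 3.01, 3.01].

INTERFACE

Orientations are given as a rotation vector (axis times angle).
In Python, from cell import robot, vision gives the robot as it stands.
- The arm moves only by the shell command python3 -m creep 'ROWS'. ROWS is a JSON object of lists of equal length, an entry for each row: "translation": the shift along the tool's x, y, z as a fraction of full scale, a list of three; "angular": the turn, a rotation vector about the tool's x, y, z as a fraction of full scale, a list of three; "fingers": the opening, from -1 (shut) to 1 (fully open), so that 0 is half open. A call has 1 to 10 rows; each row is the pose to reach, as a shift and turn from the pose commanded when the call began, along the tool's axes at that moment; what a row does not reach only later rows make up. Full scale, the value 1, is 0.3 m for a shift and 60 degrees for a turn. A row lasts 1/12 s, in which the tool goes at most 41.7 mm and 7.16 degrees, less where a joint would pass 70% of its speed; a pose out of reach is approached as far as the arm can. A call with a number of a shift or a turn outside -1 to 1 is refused whole. A call with a gripper value outside its range is refused whole. The fingers move at their own pace and stop on an object; the grip force is fixed at half the most. Time passes only in rows, so rows that repeat a pose let the fingers close. It gives the time, the measured TCP pose, the force, the opening and the grip force at its end, in the units of the state.
- robot.observe(): the state, without advancing time (a new reading comes with each control period).
- vision.grab_frame(name): name is "side" or "top"; returns (picture, depth): 480x640x3 uint8, red, green, blue; 480x640 float32, m along the optical axis (not along the pixel's ray), 0 where there is no reading.
- vision.get_calibration(name): a dict with "fx", "fy", "cx", "cy" (pixels), "distortion" ([k1, k2, p1, p2, k3] as OpenCV has them; the pictures are not rectified), "rvec" (rotation vector, rad) and "tvec" (3), from world to camera coordinates, as OpenCV has them. Camera axes: x right, y down, z forward; pixel columns grow to the right and rows downward; lengths in m; the calibration is good to about 2 mm. A picture is of the moment at which its call begins. get_calibration takes no time and is no camera call.
- robot.sign_off(): hands the job in; it is judged then, once.
The state is a dict: "time": time; "joints": joint angles; "qd": joint speeds; "tau": joint torques, N m; "position": TCP position; "tool_rot": TCP orientation; "force": force on the tool from outside, world axes, zero at the start; "ft_torque": the same for the moment, N m; "gripper_width": finger opening in m; "finger_force": force on a finger pad.
Only numpy, scipy, OpenCV 4.12 (cv2) and the standard library are available. Lean on these libraries where they do the work, as an engineer would, in place of code of your own. Each camera call takes 0.05 s, during which the arm holds its last target. There are 200 camera calls.

TASK

Swing the drill jig's arm back into its fork until it is against the stop, so that the holes line up. Then take the ball-lock pin (the one with the push button on top) from the wooden rack and lock the arm with it: put the pin's nose down through the holes, press the button so that the balls go in and the pin slides down until its collar sits on the fork, then let the button come out again so that the balls lock. Leave the plain pin in the rack and the other things on the bench where they are.

Things in the scene. Friction and masses are not known exactly. Their poses are not given: they have to be found in the camera images.
- clevis: Fork of the jig (fixed): two 50x50x12 mm steel plates, 16 mm apart. Origin: centre of the 18 mm hole on top of the upper plate, 115 mm above the bench. z: out along the hole axis, 30 degrees from vertical, top leaning to the jig's front (to the robot's left); y: level, to the arm's pivot; x: up the slope to the back wall. Upper plate z=0 to -12, lower -28 to -40 mm, free below to -100.
- lower_hole (a point): Centre of the 18 mm hole in the fork's lower plate, at its top face; 28 mm below the clevis origin along the same axis. Axes as for the clevis.
- pivot (a point): Where the swing arm turns, on the arm's top face: x=0, y=160, z=-14 mm in the clevis frame; the arm turns about the clevis z direction. The pivot bolt stands 9 mm above it. Axes as for the clevis.
- swing (a joint): Angle of the swing arm, a steel bar 12 mm thick, 36 to 44 mm wide, with a 20 mm hole 160 mm from its pivot. 0 = closed in the fork against the stop, holes in line; grows as it swings out to the front (clevis -x); starts 0.35 to 0.8. The stiff hinge stays where it is left; a push at the knob takes 3 to 6 N, far more at the stop.
- knob (a point): On the axis of the upright black knob on the swing arm (18 mm in diameter), 95 mm from the pivot; the knob's top is 20 mm above this point and the arm's top face 20 mm below it along the clevis z. Arm closed: at x=0, y=65, z=6 mm in the clevis frame.
- pin_grip (a point): Ball-lock pin: middle of its black round grip, 30 mm in diameter, 45 mm long. z: along the pin to the button. Along z from here: button top +32 mm, collar's underside -28, balls' lower side -76.5, end of nose -121.5. 0.26 kg. Starts upright in either hole of the rack, collar (36 mm wide, 5 thick) on the rack's top.
- pin_collar (a point): Ball-lock pin: centre of its collar's underside, on the pin's axis, z as for pin_grip. Lies at the clevis origin when the pin is home. Below it the shank is 16 mm in diameter, its nose tapered to 6 mm over the last 14 mm.
- pin_balls (a point): Ball-lock pin: on the axis at the lower side of its three locking balls. They stand out to 24 mm across and go in only while the button is fully pressed. Until then the pin stops with the balls on the upper plate, its nose 45 mm deep in the holes; let go, it stands there by itself, leaning a few degrees.
- pin_button (a point): Ball-lock pin: centre of the top of its steel button when out, on the pin's axis. Button 20 mm in diameter, 6 mm travel, 2 N at first to 6.5 N fully pressed; pressed on, it then carries the pin down.
- button (a joint): How far the ball-lock pin's button is pressed, in m: 0 = out (balls out), 0.006 = fully pressed (balls in). It springs back when let go, if the balls are free to come out.
- plain_grip (a point): Plain locating pin: middle of its rounded black grip (26 mm wide, no button, no balls; top 20 mm above). Stands in the rack's other hole, 80 mm from the ball-lock pin. To be left alone.
- rack: Wooden pin rack, fixed, 170 mm long (x), 64 mm wide (y), top face 110 mm above the bench; origin under its centre on the bench. Holes 27 mm wide at x = -40 and +40 mm.
- padlock: Brass padlock, 59x38x13 mm, lying on the bench. To be left alone.
- tape_roll: Roll of tape, 74 mm in diameter, 25 mm high, on the bench. To be left alone.
- hex_nut_big: Big steel hexagon nut, 35x30x16 mm, on the bench. To be left alone.
- brass_tap: Small brass tap, 24x51x35 mm, on the bench. To be left alone.
Mind the look-alikes: they are no part of the job. What is shaped like the part that bears pin_grip but yellow is not meant.

How it is judged:
By the outcome, as a careful person would: the job done as asked, in the order asked, and still so for the second after the job is handed in, with the robot touching nothing.
It also fails if it takes over 61 s, if anything falls off the work surface, if the arm or the gripper's body presses on something with over 40 N, if the wrist force passes 120 N, or if a joint passes its speed limit or range.

## Working session

There is one attempt and no reset: what is moved stays moved. The work goes in short steps, Python scripts to look and compute and a shell command to move; the robot and the scene stay as the last step left them, time stands still between calls to the robot, and variables do not carry over. Pictures are saved under pics/ and viewed, at most 10 in all, crops included, and the job is handed in when it is done.

```bash
mkdir -p pics; ls
python3 - <<'E'
from cell import robot, vision
import cv2,numpy as np
print(robot.observe())
for n in("side","top"):
    p,d=vision.grab_frame(n); cv2.imwrite(f"pics/{n}0.png",p[...,::-1]); np.savez(f"pics/{n}0.npz",p=p,d=d); print(n,vision.get_calibration(n),(d>0).mean())
E
```

```text
pics
{'time': 0.0, 'joints': array([ 1.10150948e+00,  4.94151045e-01,  1.34611168e+00,  6.93620311e-07,
        1.30251303e+00, -9.54741594e-02]), 'qd': array([-5.75507393e-04, -2.09016089e-03, -7.44410144e-04,  7.34651213e-04,
        4.25413641e-04, -2.44005800e-05]), 'tau': array([ 3.46526016e-03, -8.78821635e+01, -3.81865168e+01,  7.08390749e-02,
        5.29497780e-02, -7.22613436e-05]), 'position': array([0.2280419 , 0.58151147, 0.21336484]), 'tool_rot': array([-5.83709599e-01, -3.08655294e+00,  1.78434154e-03]), 'force': array([-0.13150107,  0.63532465, -0.5718659 ]), 'ft_torque': array([-0.03310893, -0.04997437,  0.0490956 ]), 'finger_force': 0.0, 'gripper_width': 0.09134418488138328}
side {'fx': 529.205706206526, 'fy': 529.205706206526, 'cx': 320.96218580742436, 'cy': 242.88259633510734, 'distortion': array([-0.09128236,  0.        ,  0.        ,  0.        ,  0.        ]), 'rvec': array([ 2.13711475, -0.10396118,  0.04329386]), 'tvec': array([-0.54391524,  0.12391365,  1.29080397])} 0.9960546875
top {'fx': 548.7888879637939, 'fy': 548.7888879637939, 'cx': 317.185931890763, 'cy': 240.21508121958954, 'distortion': array([-0.08724068,  0.        ,  0.        ,  0.        ,  0.        ]), 'rvec': array([ 2.04023968, -2.19173017,  0.21914781]), 'tvec': array([0.00700169, 0.55799341, 1.51110831])} 0.996044921875
```

View pics/side0.png

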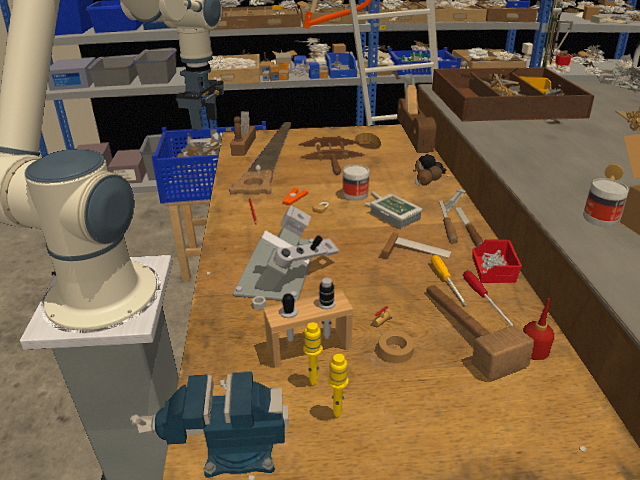

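View pics/top0.png

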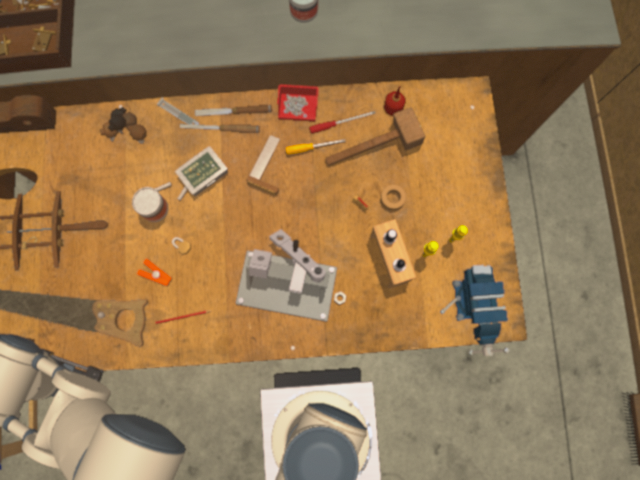

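The side view shows the jig at about (285,250), the rack at (308,320), the black pins at (288,305) and (327,293), and two yellow look-alikes. The top view has the jig at (287,275) and the pins at (391,237) and (400,265). I'll zoom in.

Run:
```python
import cv2
a=cv2.imread("pics/side0.png")[195:375,225:365]; b=cv2.imread("pics/top0.png")[220:330,230:420]
cv2.imwrite("pics/c0.png",cv2.resize(a,None,fx=3.3,fy=3.3,interpolation=cv2.INTER_CUBIC)); cv2.imwrite("pics/c1.png",cv2.resize(b,None,fx=4.2,fy=4.2,interpolation=cv2.INTER_CUBIC))
```

```text
(no output)
```

View pics/c0.png

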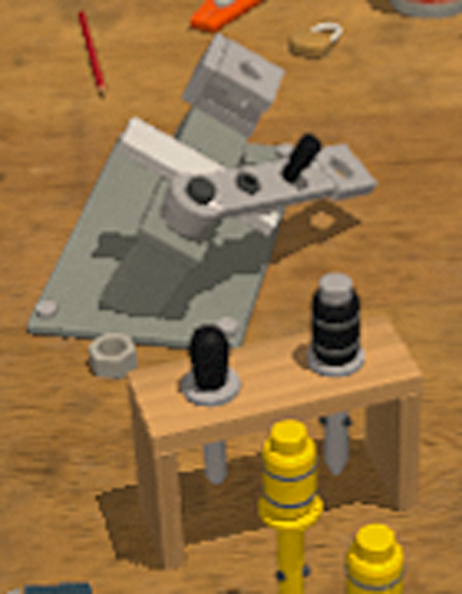

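View pics/c1.png

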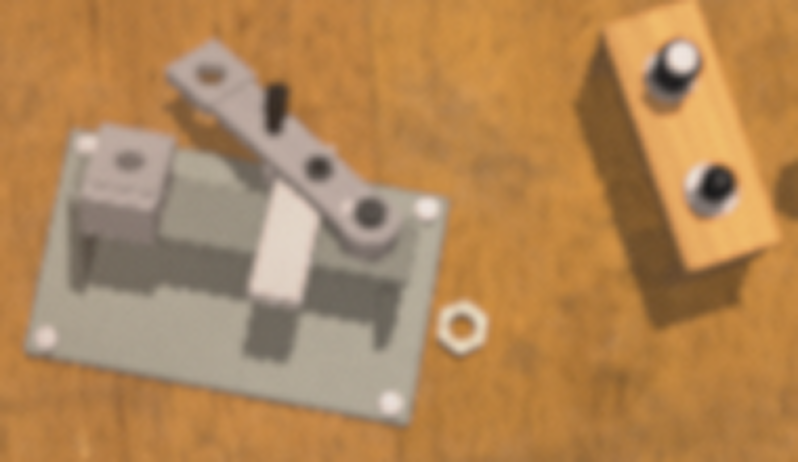

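The close-ups show: fork hole at side (301,216), top (261,258); pivot bolt at side (286,252), top (318,270); knob top at side (318,238), top (296,241); ball-lock button at side (327,280), top (392,233). The plain pin is the one nearer the robot.

```bash
cat > h.py <<'E'
import numpy as np, cv2
from cell import robot, vision
from scipy.spatial.transform import Rotation as R
C={n:vision.get_calibration(n) for n in("side","top")}
def K(n): c=C[n]; return np.array([[c["fx"],0,c["cx"]],[0,c["fy"],c["cy"]],[0,0,1]])
def RT(n): return cv2.Rodrigues(C[n]["rvec"])[0],np.array(C[n]["tvec"]).ravel()
def ray(n,uv):
    r,t=RT(n); q=cv2.undistortPoints(np.array(uv,float).reshape(-1,1,2),K(n),C[n]["distortion"])[:,0]
    return -r.T@t,np.c_[q,np.ones(len(q))]@r      # origin, dirs scaled to depth 1
def bydepth(n,uv,d):
    o,D=ray(n,uv); uv=np.array(uv).reshape(-1,2).round().astype(int); return o+D*d[uv[:,1],uv[:,0]][:,None]
def tri(a,b):   # side px, top px
    o1,d1=ray("side",a);o2,d2=ray("top",b);d1,d2=d1[0],d2[0]
    s=np.linalg.lstsq(np.c_[d1,-d2],o2-o1,rcond=None)[0]; p,q=o1+s[0]*d1,o2+s[1]*d2
    return (p+q)/2,np.linalg.norm(p-q)
def proj(n,P): return cv2.projectPoints(np.array(P,float).reshape(-1,3),np.array(C[n]["rvec"]),np.array(C[n]["tvec"]),K(n),C[n]["distortion"])[0][:,0]
E
python3 - <<'E'
from h import *
np.set_printoptions(precision=4,suppress=True)
S=np.load("pics/side0.npz");T=np.load("pics/top0.npz")
for k,a,b in [("fork",(300.8,216.2),(261,258)),("pivot",(285.9,252),(318.1,270.5)),("knobtop",(318.3,238.3),(296,241.4)),("armhole",(328.9,244.4),(280,237.5)),("button",(326.8,280.5),(392.4,233.1)),("plain",(288,296),(400.6,263.6))]:
    print(k,*tri(a,b),bydepth("side",a,S["d"]),bydepth("top",b,T["d"]))
# fork top plane from top depth
for n,D,u0,u1,v0,v1 in[("top",T["d"],252,269,252,264),("side",S["d"],292,306,208,222)]:
    uv=np.array([(u,v) for u in range(u0,u1) for v in range(v0,v1)]); P=bydepth(n,uv,D)
    rng=np.random.default_rng(0);best=None
    for _ in range(400):
        q=P[rng.choice(len(P),3,False)]; m=np.cross(q[1]-q[0],q[2]-q[0]); m/=np.linalg.norm(m)+1e-12
        i=abs((P-q[0])@m)<.002
        if best is None or i.sum()>best.sum():best=i
    Q=P[best]; c=Q.mean(0); m=np.linalg.svd(Q-c)[2][2]; m*=np.sign(m[2]); print(n,best.sum(),len(P),c,m,np.degrees(np.arccos(m[2])))
E
```

```text
fork [0.5065 0.1244 0.1154] 0.00017241192390925552 [[0.507  0.1372 0.1081]] [[0.5127 0.1277 0.0812]]
pivot [ 0.4621 -0.0288  0.1084] 0.00011015726862819156 [[ 0.462  -0.0334  0.1114]] [[ 0.4622 -0.0288  0.108 ]]
knobtop [0.5453 0.0262 0.1071] 0.004445985350642035 [[0.5426 0.0192 0.111 ]] [[0.5478 0.0263 0.1062]]
armhole [0.5733 0.0727 0.0568] 0.0014897820428276018 [[0.5754 0.0859 0.0485]] [[0.5844 0.0758 0.0013]]
button [ 0.5385 -0.2322  0.1698] 0.0007306749830644529 [[ 0.538  -0.2337  0.1709]] [[ 0.539  -0.2323  0.169 ]]
plain [ 0.4593 -0.2488  0.1502] 0.0014843339885746534 [[ 0.46   -0.2547  0.155 ]] [[ 0.4585 -0.2488  0.1507]]
top 94 204 [0.5079 0.1267 0.1162] [ 0.475  -0.1387  0.869 ] 29.65646094223296
side 108 196 [0.499  0.1268 0.1193] [ 0.4956 -0.1285  0.859 ] 30.7948034743209
```

```bash
cat >> h.py <<'E'
O=np.array([.5065,.1244,.115]); yc=np.array([-.263,-.9648,0]); yc/=np.linalg.norm(yc)
h=np.array([-yc[1],yc[0],0]); zc=.5*h+np.sqrt(.75)*np.array([0,0,1]); xc=np.cross(yc,zc); Rc=np.c_[xc,yc,zc]
def w(c): return O+Rc@(np.array(c)/1000)
def cl(p): return (np.array(p)-O)@Rc*1000
Rt=np.c_[-xc,yc,-zc]   # tool along the hole axis, tool y along clevis y
def go(p,Rg,cmd=None):
    s=robot.observe(); p0,r0=np.array(s["position"]),R.from_rotvec(s["tool_rot"]).as_matrix()
    if cmd: p0,r0=np.array(cmd[0]),cmd[1]
    best=min((Rg,Rg@np.diag([-1,-1,1])),key=lambda g:np.linalg.norm(R.from_matrix(r0.T@g).as_rotvec()))
    print("tr",(r0.T@(np.array(p)-p0)/.3).round(4),"ang",(np.degrees(R.from_matrix(r0.T@best).as_rotvec())/60).round(4),"mm",(np.linalg.norm(np.array(p)-p0)*1e3).round(1))
def st():
    s=robot.observe(); r=R.from_rotvec(s["tool_rot"]).as_matrix(); print("t",round(s["time"],2),"p",s["position"].round(4),"clevis",cl(s["position"]).round(1),"tool axis in clevis",(Rc.T@r[:,2]).round(3),"F",s["force"].round(1),"Fcl",(Rc.T@s["force"]).round(1),"w",round(s["gripper_width"],4),"ff",round(s["finger_force"],1),"j",np.array(s["joints"]).round(2))
E
python3 - <<'E'
from h import *
np.set_printoptions(precision=4,suppress=True)
T=np.load("pics/top0.npz")
for k,p in dict(piv=(.4621,-.0288,.1084),knob=(.5453,.0262,.1071),hole=(.5733,.0727,.0568)).items():
    c=cl(p); print(k,c,np.arctan2(-(c[0]),160-c[1]))
print("white slab",[cl(q).round() for q in bydepth("top",[(294,265),(298,268),(292,285),(303,270),(297,289)],T["d"])])
r=R.from_rotvec(robot.observe()["tool_rot"]).as_matrix(); print(r)
sw=np.arctan2(40,95)
for a in(.5,.55,.6,.65):
    print(a,proj("top",[w((-95*np.sin(a),160-95*np.cos(a),26)),w((-160*np.sin(a),160-160*np.cos(a),-14))]).round(1).tolist(),proj("side",[w((-95*np.sin(a),160-95*np.cos(a),26)),w((-160*np.sin(a),160-160*np.cos(a),-14))]).round(1).tolist())
E
```

```text
piv [ -1.0955 159.4839  -6.9885] 1.1305499168232158
knob [-58.7353  84.5386  24.7887] 0.6613988596902711
hole [-96.6893  32.3116 -11.38  ] 0.6481115638949477
white slab [array([-63.,  85., -82.]), array([-10., 103., -24.]), array([ 52.,  99., -23.]), array([-10., 117., -29.]), array([ 59., 114., -28.])]
[[-0.9309  0.3652 -0.0005]
 [ 0.3652  0.9309 -0.0009]
 [ 0.0001 -0.0011 -1.    ]]
0.5 [[292.4, 244.9], [274.0, 242.1]] [[315.4, 233.4], [322.3, 238.7]]
0.55 [[293.5, 244.0], [275.9, 240.6]] [[316.6, 234.7], [324.3, 240.9]]
0.6 [[294.7, 243.1], [277.9, 239.2]] [[317.8, 236.1], [326.3, 243.0]]
0.65 [[296.0, 242.2], [280.0, 237.8]] [[319.0, 237.4], [328.1, 245.3]]
```

Run:
```python
from h import *
print(w((-110,78,120)),w((-110,78,5))); go(w((-110,78,120)),Rt)
```

```text
[0.63578302 0.00831195 0.16392305] [0.58030725 0.02343439 0.06433013]
tr [-1.9629 -1.2824  0.1662] ang [ 0.0259  0.4994 -0.1007] mm 705.2
```

```bash
python3 -m creep '{"translation":[[-0.98,-0.64,-0.2],[-0.98,-0.64,-0.2],[-0.98,-0.64,-0.2],[-0.98,-0.64,-0.2],[-0.98,-0.64,-0.2],[-0.98,-0.64,-0.2],[-0.98,-0.64,-0.2],[-0.98,-0.64,-0.2],[-0.98,-0.64,-0.2],[-0.98,-0.64,-0.2]],"angular":[[0,0,0],[0,0,0],[0,0,0],[0,0,0],[0,0,0],[0,0,0],[0,0,0],[0,0,0],[0,0,0],[0,0,0]],"fingers":[-1,-1,-1,-1,-1,-1,-1,-1,-1,-1]}'
python3 - <<'E'
from h import *
st(); go(w((-110,78,120)),Rt)
E
```

```text
time: 0.93
position: [0.4344, 0.2925, 0.2746]
tool_rot: [0.589, 3.084, -0.0]
force: [0.7, -0.3, 0.2]
gripper_width: 0.0277
finger_force: 0.0
t 0.93 p [0.4344 0.2925 0.2746] clevis [ 178.3 -143.2   81.4] tool axis in clevis [-0.501 -0.    -0.865] F [ 0.7 -0.3  0.2] Fcl [-0.5  0.1  0.5] w 0.0277 ff 0.0 j [ 0.48  0.29  1.5  -0.    1.34 -0.71]
tr [-0.9725 -0.6332  0.3705] ang [ 0.028   0.501  -0.1039] mm 365.4
```

```bash
python3 -m creep '{"translation":[[-0.97,-0.63,0],[-0.97,-0.63,0],[-0.97,-0.63,0],[-0.97,-0.63,0],[-0.97,-0.63,0.1],[-0.97,-0.63,0.2],[-0.97,-0.63,0.3],[-0.97,-0.63,0.37],[-0.97,-0.63,0.37],[-0.97,-0.63,0.37]],"angular":[[0.028,0.5,-0.104],[0.028,0.5,-0.104],[0.028,0.5,-0.104],[0.028,0.5,-0.104],[0.028,0.5,-0.104],[0.028,0.5,-0.104],[0.028,0.5,-0.104],[0.028,0.5,-0.104],[0.028,0.5,-0.104],[0.028,0.5,-0.104]],"fingers":[-1,-1,-1,-1,-1,-1,-1,-1,-1,-1]}'
python3 - <<'E'
from h import *
st(); go(w((-105,80,4)),Rt)
E
```

```text
time: 1.77
position: [0.6338, 0.0106, 0.158]
tool_rot: [-0.346, -2.593, -0.091]
force: [-0.1, 0.4, -0.5]
gripper_width: 0.0003
finger_force: 0.0
t 1.77 p [0.6338 0.0106 0.158 ] clevis [-110.7   76.3  113.6] tool axis in clevis [ 0.005  0.002 -1.   ] F [-0.1  0.4 -0.5] Fcl [-0.1 -0.4 -0.5] w 0.0003 ff 0.0 j [-0.12  0.85  0.91  0.08  1.91 -1.42]
tr [ 0.0172 -0.0115  0.3655] ang [-0.0021 -0.0049  0.0005] mm 109.8
```

```bash
python3 -m creep '{"translation":[[0.017,-0.012,0.1],[0.017,-0.012,0.2],[0.017,-0.012,0.3],[0.017,-0.012,0.365],[0.017,-0.012,0.365],[0.017,-0.012,0.365]],"angular":[[-0.002,-0.005,0],[-0.002,-0.005,0],[-0.002,-0.005,0],[-0.002,-0.005,0],[-0.002,-0.005,0],[-0.002,-0.005,0]],"fingers":[-1,-1,-1,-1,-1,-1]}'
python3 - <<'E'
from h import *
st(); p,d=vision.grab_frame("side"); cv2.imwrite("pics/s1.png",cv2.resize(p[180:330,220:400,::-1],None,fx=4,fy=4))
E
```

```text
time: 2.27
position: [0.5752, 0.026, 0.0709]
tool_rot: [-0.343, -2.602, -0.093]
force: [0.8, -0.5, 0.2]
gripper_width: 0.0004
finger_force: 0.0
t 2.27 p [0.5752 0.026  0.0709] clevis [-101.9   76.8    7.9] tool axis in clevis [-0.003  0.    -1.   ] F [ 0.8 -0.5  0.2] Fcl [-0.6  0.3  0.6] w 0.0004 ff 0.0 j [-0.11  0.85  1.17  0.08  1.63 -1.43]
```

View pics/s1.png

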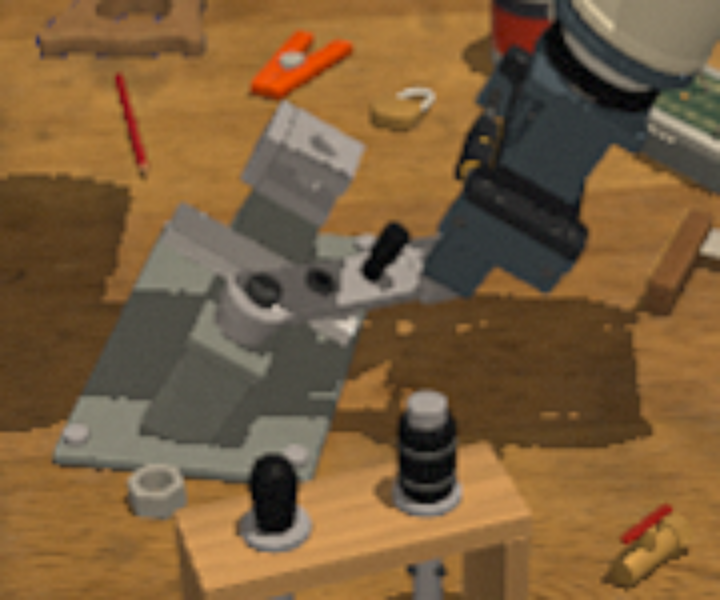

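The shut fingertips are on the far side of the knob at about (435,265), clear of the arm. Next I push the arm closed.

```bash
python3 -m creep '{"translation":[[0.04,0,0.01],[0.07,0,0.01],[0.1,0.005,0.01],[0.125,0.01,0.01],[0.15,0.015,0.01],[0.17,0.02,0.01],[0.19,0.025,0.01],[0.21,0.03,0.01],[0.22,0.035,0.01],[0.23,0.035,0.01]],"angular":[[0,0,0],[0,0,0],[0,0,0],[0,0,0],[0,0,0],[0,0,0],[0,0,0],[0,0,0],[0,0,0],[0,0,0]],"fingers":[-1,-1,-1,-1,-1,-1,-1,-1,-1,-1]}'
python3 - <<'E'
from h import *
st()
E
```

```text
time: 3.15
position: [0.5224, 0.0537, 0.1038]
tool_rot: [-0.344, -2.611, -0.099]
force: [12.5, 18.8, -3.2]
gripper_width: 0.0006
finger_force: 9.1
t 3.15 p [0.5224 0.0537 0.1038] clevis [-35.   64.    7.3] tool axis in clevis [-0.012 -0.005 -1.   ] F [12.5 18.8 -3.2] Fcl [ -7.7 -21.4   0.8] w 0.0006 ff 9.1 j [-0.08  0.74  1.32  0.1   1.58 -1.41]
```

Run:
```python
from h import *
p,d=vision.grab_frame("side"); q,_=vision.grab_frame("top")
a=cv2.resize(p[190:290,250:370,::-1],(600,500),interpolation=cv2.INTER_CUBIC); cv2.imwrite("pics/s2.png",a)
```

```text
(no output)
```

View pics/s2.png

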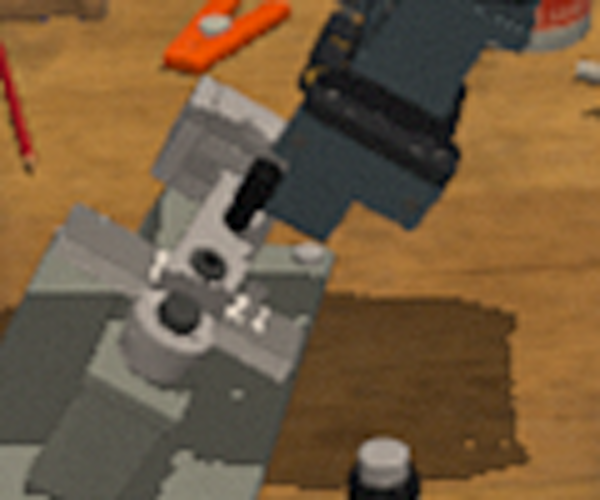

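The arm is nearly closed, with the knob at (255,190) still in contact. There is some sideways load, so I'll shift y a little and continue to the stop.

```bash
python3 -m creep '{"translation":[[0,0.015,0],[0.01,0.02,0],[0.02,0.02,0],[0.03,0.02,0]],"angular":[[0,0,0],[0,0,0],[0,0,0],[0,0,0]],"fingers":[-1,-1,-1,-1]}'
python3 - <<'E'
from h import *
st()
E
```

```text
time: 3.58
position: [0.5153, 0.0593, 0.1075]
tool_rot: [-0.345, -2.609, -0.094]
force: [21.3, -4.9, -16.7]
gripper_width: 0.0002
finger_force: 13.4
t 3.58 p [0.5153 0.0593 0.1075] clevis [-26.   60.5   6.3] tool axis in clevis [-0.01  -0.001 -1.   ] F [ 21.3  -4.9 -16.7] Fcl [-27.3  -0.9  -3.5] w 0.0002 ff 13.4 j [-0.07  0.73  1.34  0.1   1.58 -1.4 ]
```

```bash
python3 -m creep '{"translation":[[0.007,0,0],[0.014,0,0],[0.014,0,0]],"angular":[[0,0,0],[0,0,0],[0,0,0]],"fingers":[-1,-1,-1]}'; python3 -c "
from h import *
st()"; python3 -m creep '{"translation":[[-0.03,0,0],[-0.1,0,0],[-0.15,0,-0.1],[-0.15,0,-0.3],[-0.15,0,-0.45],[-0.15,0,-0.5],[-0.15,0,-0.5]],"angular":[[0,0,0],[0,0,0],[0,0,0],[0,0,0],[0,0,0],[0,0,0],[0,0,0]],"fingers":[-1,-1,-1,-1,-1,-1,-1]}'
python3 - <<'E'
from h import *
st(); rx=np.array([.979,.205,0]); rx/=np.linalg.norm(rx); Rp=np.c_[rx,np.cross([0,0,-1],rx),[0,0,-1]]
go((.5385,-.2322,.26),Rp)
E
```

```text
time: 3.83
position: [0.5153, 0.0593, 0.108]
tool_rot: [-0.346, -2.617, -0.093]
force: [26.6, -5.4, -29.9]
gripper_width: 0.0006
finger_force: 18.8
t 3.83 p [0.5153 0.0593 0.108 ] clevis [-25.7  60.5   6.8] tool axis in clevis [-0.018 -0.001 -1.   ] F [ 26.6  -5.4 -29.9] Fcl [-38.4  -1.8 -12.4] w 0.0006 ff 18.8 j [-0.07  0.72  1.34  0.1   1.57 -1.4 ]
time: 4.42
position: [0.6235, 0.0296, 0.2235]
tool_rot: [-0.346, -2.614, -0.095]
force: [1.8, -0.1, -0.3]
gripper_width: 0.0004
finger_force: 0.0
t 4.42 p [0.6235 0.0296 0.2235] clevis [-65.1  60.7 162.9] tool axis in clevis [-0.015 -0.002 -1.   ] F [ 1.8 -0.1 -0.3] Fcl [-1.7 -0.3  0.6] w 0.0004 ff 0.0 j [-0.1   0.77  0.9   0.09  1.98 -1.39]
tr [ 0.1009 -0.916  -0.0866] ang [ 0.1173 -0.4757 -0.4384] mm 277.7
```

The stop is confirmed: 38 N with no further motion. Next is the pin.

```bash
python3 -m creep '{"translation":[[0,-0.12,-0.1],[0.05,-0.3,-0.1],[0.1,-0.916,-0.087],[0.1,-0.916,-0.087],[0.1,-0.916,-0.087],[0.1,-0.916,-0.087],[0.1,-0.916,-0.087],[0.1,-0.916,-0.087],[0.1,-0.916,-0.087],[0.1,-0.916,-0.087]],"angular":[[0.117,-0.476,-0.438],[0.117,-0.476,-0.438],[0.117,-0.476,-0.438],[0.117,-0.476,-0.438],[0.117,-0.476,-0.438],[0.117,-0.476,-0.438],[0.117,-0.476,-0.438],[0.117,-0.476,-0.438],[0.117,-0.476,-0.438],[0.117,-0.476,-0.438]],"fingers":[0.4,0.4,0.4,0.4,0.4,0.4,0.4,0.4,0.4,0.4]}'
python3 - <<'E'
from h import *
st(); rx=np.array([.979,.205,0]); rx/=np.linalg.norm(rx); Rp=np.c_[rx,np.cross([0,0,-1],rx),[0,0,-1]]
go((.5385,-.2322,.119),Rp)
q,d=vision.grab_frame("top"); cv2.imwrite("pics/t3.png",cv2.resize(q[215:325,225:345,::-1],(654,600),interpolation=cv2.INTER_CUBIC))
np.savez("pics/t3.npz",p=q,d=d)
E
```

```text
time: 5.25
position: [0.5349, -0.2312, 0.2544]
tool_rot: [0.321, -3.115, -0.004]
force: [0.8, 0.3, 0.1]
gripper_width: 0.0627
finger_force: 0.0
t 5.25 p [ 0.5349 -0.2312  0.2544] clevis [-35.  335.6 181.2] tool axis in clevis [-0.491  0.001 -0.871] F [0.8 0.3 0.1] Fcl [-0.6 -0.5  0.4] w 0.0627 ff 0.0 j [-0.51  0.4   1.39 -0.    1.36 -2.28]
tr [-0.0153 -0.0071  0.4513] ang [ 0.0032 -0.009  -0.0007] mm 135.5
```

View pics/t3.png

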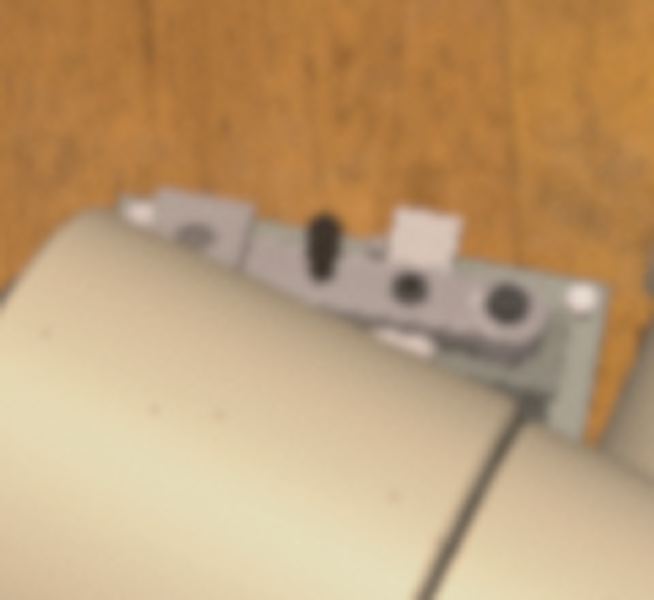

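The arm lies closed in the fork, with the knob at (323,245) in line between the fork hole and the pivot. Now the descent on the pin.

```bash
python3 -m creep '{"translation":[[-0.012,-0.007,0.02],[-0.012,-0.007,0.15],[-0.012,-0.007,0.28],[-0.012,-0.007,0.38],[-0.012,-0.007,0.41],[-0.012,-0.007,0.43],[-0.012,-0.007,0.43]],"angular":[[0,-0.009,0],[0,-0.009,0],[0,-0.009,0],[0,-0.009,0],[0,-0.009,0],[0,-0.009,0],[0,-0.009,0]],"fingers":[0.4,0.4,0.4,0.4,0.4,0.4,0.4]}'
python3 - <<'E'
from h import *
st(); rx=np.array([.979,.205,0]); rx/=np.linalg.norm(rx); Rp=np.c_[rx,np.cross([0,0,-1],rx),[0,0,-1]]
go((.5385,-.2322,.119),Rp)
p,d=vision.grab_frame("side"); cv2.imwrite("pics/s4.png",cv2.resize(p[230:350,255:395,::-1],(700,600),interpolation=cv2.INTER_CUBIC))
E
```

```text
time: 5.88
position: [0.5378, -0.2321, 0.1245]
tool_rot: [0.325, -3.124, -0.006]
force: [-0.2, 0.4, 0.9]
gripper_width: 0.064
finger_force: 0.0
t 5.88 p [ 0.5378 -0.2321  0.1245] clevis [-102.6  335.7   70.2] tool axis in clevis [-0.498 -0.003 -0.867] F [-0.2  0.4  0.9] Fcl [ 0.7 -0.3  0.6] w 0.064 ff 0.0 j [-0.51  0.54  1.54  0.    1.06 -2.29]
tr [-0.0022 -0.0008  0.0184] ang [ 0.0037 -0.0008  0.0008] mm 5.6
```

View pics/s4.png

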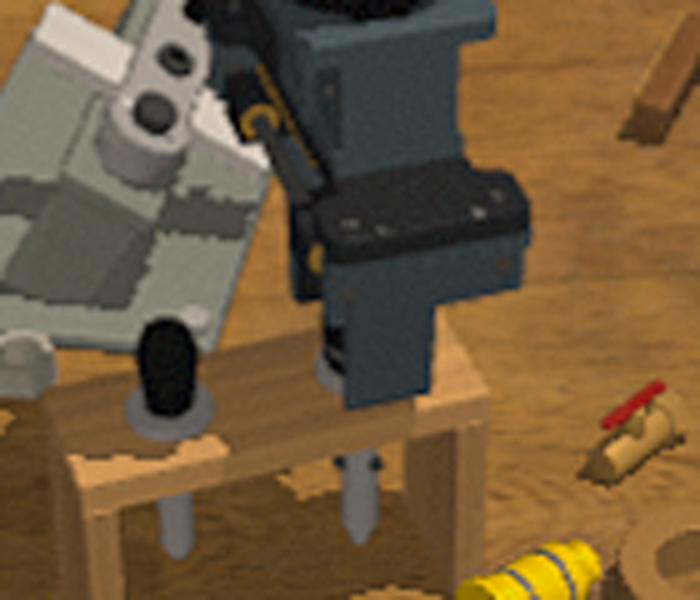

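Run:
```python
from h import *
st()
p,d=vision.grab_frame("side"); q,_=vision.grab_frame("top")
a=p[200:440,140:460,::-1]; b=q[150:350,330:530,::-1]
im=np.hstack([cv2.resize(a,(460,345)),cv2.resize(b,(340,345))]); cv2.imwrite("pics/m5.png",im); cv2.imwrite("pics/side5.png",p[...,::-1]); cv2.imwrite("pics/top5.png",q[...,::-1])
def yel(im): 
    hsv=cv2.cvtColor(im,cv2.COLOR_BGR2HSV); m=cv2.inRange(hsv,(25,170,120),(35,255,255)); n,l,s,c=cv2.connectedComponentsWithStats(m); return [(s[i].tolist(),c[i].round(0).tolist()) for i in range(1,n) if s[i,4]>40]
for f in("side0","side5","top0","top5"): print(f,yel(cv2.imread(f"pics/{f}.png")))
t=np.array(robot.observe()["position"]); ty=R.from_rotvec(robot.observe()["tool_rot"]).as_matrix()[:,1]
for P in (t+ty*.045,t-ty*.045,t,(.5385,-.2322,.11)): print(((proj("side",[P])[0]-[255,230])*5).round())
```

```text
t 5.93 p [ 0.5383 -0.2326  0.1257] clevis [-102.5  336.    71.5] tool axis in clevis [-0.499 -0.003 -0.866] F [ 1.  -0.3  0.7] Fcl [-0.6  0.   1.2] w 0.0641 ff 0.0 j [-0.51  0.54  1.54  0.    1.06 -2.29]
side0 [([308, 323, 9, 6, 44], [312.0, 326.0]), ([334, 354, 10, 8, 63], [339.0, 357.0])]
side5 [([338, 352, 15, 10, 47], [345.0, 357.0]), ([317, 362, 19, 12, 63], [326.0, 367.0]), ([364, 424, 19, 13, 52], [373.0, 429.0]), ([393, 440, 9, 8, 42], [397.0, 443.0])]
top0 [([458, 225, 10, 9, 60], [463.0, 229.0]), ([424, 241, 15, 12, 97], [432.0, 246.0])]
top5 [([455, 214, 18, 22, 63], [463.0, 225.0])]
[328. 275.]
[396. 409.]
[361. 340.]
[361. 370.]
```

View pics/m5.png

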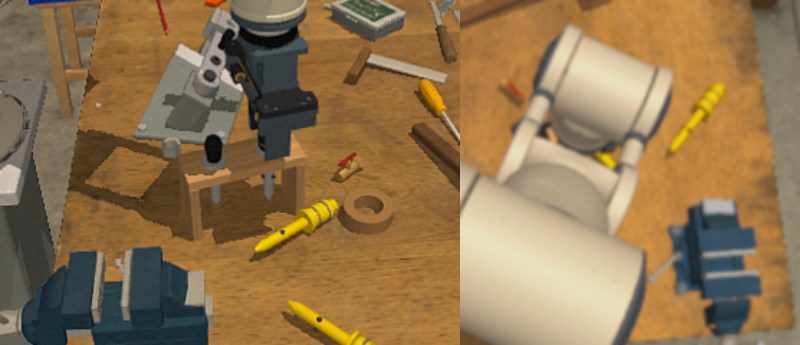

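Both yellow look-alikes now lie on the bench. Their spots were already empty in the picture at 2.3 s, when the robot was still at the knob, so they toppled on their own and not from the robot. The pin lies between the fingers as predicted. I'll grip and lift it.

```bash
python3 -m creep '{"translation":[[0,0,0.02],[0,0,0.02],[0,0,0.02],[0,0,0.02],[0,0,0.02],[0,0,0.02],[0,0,0.02],[0,0,0.02]],"angular":[[0,0,0],[0,0,0],[0,0,0],[0,0,0],[0,0,0],[0,0,0],[0,0,0],[0,0,0]],"fingers":[0.4,0.4,-1,-1,-1,-1,-1,-1]}'
python3 - <<'E'
from h import *
st()
E
```

```text
time: 6.7
position: [0.5373, -0.2324, 0.1189]
tool_rot: [0.324, -3.124, -0.006]
force: [-0.6, 2.7, 3.1]
gripper_width: 0.0297
finger_force: 30.0
t 6.7 p [ 0.5373 -0.2324  0.1189] clevis [-105.1  336.1   65.2] tool axis in clevis [-0.498 -0.003 -0.867] F [-0.6  2.7  3.1] Fcl [ 2.7 -2.5  2.1] w 0.0297 ff 30.0 j [-0.51  0.55  1.55  0.    1.05 -2.29]
```

```bash
python3 -m creep '{"translation":[[0,0,-0.05],[0,0,-0.15],[0,0,-0.27],[0,0,-0.4],[0,0,-0.53],[0,0,-0.55],[0,0,-0.55]],"angular":[[0,0,0],[0,0,0],[0,0,0],[0,0,0],[0,0,0],[0,0,0],[0,0,0]],"fingers":[-1,-1,-1,-1,-1,-1,-1]}'
python3 - <<'E'
from h import *
st(); go(w((0,0,175)),Rt)
E
```

```text
time: 7.28
position: [0.5387, -0.2337, 0.2864]
tool_rot: [-0.323, 3.122, 0.0]
force: [0.1, -0.3, -3.4]
gripper_width: 0.0294
finger_force: 30.0
t 7.28 p [ 0.5387 -0.2337  0.2864] clevis [-22.7 337.1 211.1] tool axis in clevis [-0.503 -0.001 -0.865] F [ 0.1 -0.3 -3.4] Fcl [-1.9  0.3 -2.9] w 0.0294 ff 30.0 j [-0.51  0.38  1.34  0.    1.42 -2.29]
tr [-0.3993  1.0576  0.0675] ang [-0.1174  0.4937  0.4411] mm 339.7
```

```bash
python3 -m creep '{"translation":[[-0.4,1,0],[-0.4,1,0],[-0.4,1,0],[-0.4,1,0],[-0.4,1,0],[-0.4,1,0.067],[-0.4,1,0.067],[-0.4,1,0.067],[-0.4,1,0.067],[-0.4,1,0.067]],"angular":[[-0.117,0.494,0.441],[-0.117,0.494,0.441],[-0.117,0.494,0.441],[-0.117,0.494,0.441],[-0.117,0.494,0.441],[-0.117,0.494,0.441],[-0.117,0.494,0.441],[-0.117,0.494,0.441],[-0.117,0.494,0.441],[-0.117,0.494,0.441]],"fingers":[-1,-1,-1,-1,-1,-1,-1,-1,-1,-1]}'
python3 - <<'E'
from h import *
st(); go(w((0,0,132)),Rt)
E
```

```text
time: 8.12
position: [0.5928, 0.0869, 0.2619]
tool_rot: [-0.343, -2.59, -0.093]
force: [-0.7, -0.6, -2.9]
gripper_width: 0.0292
finger_force: 30.0
t 8.12 p [0.5928 0.0869 0.2619] clevis [ -7.2  13.5 173.8] tool axis in clevis [ 0.009  0.002 -1.   ] F [-0.7 -0.6 -2.9] Fcl [-1.   0.7 -2.8] w 0.0292 ff 30.0 j [-0.03  0.71  0.93  0.13  2.02 -1.31]
tr [0.0228 0.0453 0.1395] ang [-0.0015 -0.0084  0.0022] mm 44.5
```

```bash
python3 -m creep '{"translation":[[0.023,0.045,0.02],[0.023,0.045,0.07],[0.023,0.045,0.12],[0.023,0.045,0.14],[0.023,0.045,0.14],[0.023,0.045,0.14]],"angular":[[-0.0015,-0.008,0.002],[-0.0015,-0.008,0.002],[-0.0015,-0.008,0.002],[-0.0015,-0.008,0.002],[-0.0015,-0.008,0.002],[-0.0015,-0.008,0.002]],"fingers":[-1,-1,-1,-1,-1,-1]}'
python3 - <<'E'
from h import *
st(); go(w((0,0,132)),Rt)
p,d=vision.grab_frame("side"); q,_=vision.grab_frame("top"); np.savez("pics/p6.npz",p=p,d=d,q=q)
t=np.array(robot.observe()["position"]); ax=R.from_rotvec(robot.observe()["tool_rot"]).as_matrix()[:,2]
print("nose exp",proj("side",[t+ax*(.1025)]),"fork",proj("side",[O]))
print("top nose",proj("top",[t+ax*(.1025)]),"fork",proj("top",[O]))
a=cv2.resize(p[180:260,265:345,::-1],(400,400),interpolation=cv2.INTER_CUBIC); b=cv2.resize(q[215:295,225:305,::-1],(400,400),interpolation=cv2.INTER_CUBIC)
cv2.imwrite("pics/m6.png",np.hstack([a,b]))
E
```

```text
time: 8.62
position: [0.5709, 0.1047, 0.2319]
tool_rot: [-0.352, -2.6, -0.095]
force: [-0.1, -0.0, -3.0]
gripper_width: 0.0295
finger_force: 30.0
t 8.62 p [0.5709 0.1047 0.2319] clevis [  0.2   2.  134.9] tool axis in clevis [-0.003 -0.002 -1.   ] F [-0.1 -0.  -3. ] Fcl [-1.4  0.1 -2.7] w 0.0295 ff 30.0 j [-0.    0.69  1.05  0.14  1.91 -1.29]
tr [-0.0006  0.0067  0.0098] ang [ 0.0023  0.0028 -0.0023] mm 3.6
nose exp [[306.89570991 207.44037225]] fork [[300.8371022  216.32116687]]
top nose [[261.81411801 250.26335284]] fork [[261.03294744 258.05281974]]
```

View pics/m6.png

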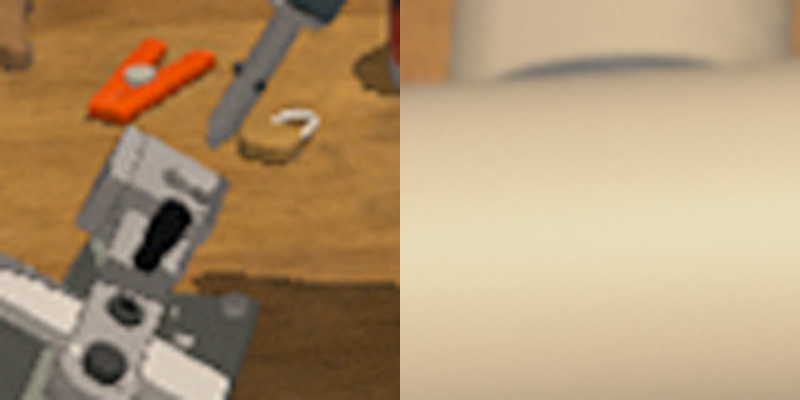

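In the side crop the nose is at (215,143), on the axis of the hole at (187,182), to within about 1 mm. The top view is blocked by the arm. I'll insert by force.

```bash
python3 -m creep '{"translation":[[-0.0006,0.0067,0.02],[-0.0006,0.0067,0.05],[-0.0006,0.0067,0.08],[-0.0006,0.0067,0.1],[-0.0006,0.0067,0.115],[-0.0006,0.0067,0.13],[-0.0006,0.0067,0.14],[-0.0006,0.0067,0.14]],"angular":[[0.002,0.003,-0.002],[0.002,0.003,-0.002],[0.002,0.003,-0.002],[0.002,0.003,-0.002],[0.002,0.003,-0.002],[0.002,0.003,-0.002],[0.002,0.003,-0.002],[0.002,0.003,-0.002]],"fingers":[-1,-1,-1,-1,-1,-1,-1,-1]}'
python3 - <<'E'
from h import *
st(); go(w((0,0,92)),Rt)
E
```

```text
time: 9.38
position: [0.551, 0.113, 0.195]
tool_rot: [-0.347, -2.597, -0.094]
force: [-0.7, 0.9, -2.0]
gripper_width: 0.0295
finger_force: 30.0
t 9.38 p [0.551 0.113 0.195] clevis [ 0.2 -0.7 92.3] tool axis in clevis [ 0.001 -0.    -1.   ] F [-0.7  0.9 -2. ] Fcl [-0.2 -0.7 -2.2] w 0.0295 ff 30.0 j [ 0.01  0.69  1.14  0.14  1.81 -1.3 ]
tr [-0.0006 -0.0024  0.0009] ang [ 0.     -0.0005  0.0006] mm 0.8
```

```bash
python3 -m creep '{"translation":[[0,0,0.015],[0,0,0.03],[0,0,0.045],[0,0,0.06],[0,0,0.06]],"angular":[[0,0,0],[0,0,0],[0,0,0],[0,0,0],[0,0,0]],"fingers":[-1,-1,-1,-1,-1]}'
python3 - <<'E'
from h import *
st(); go(w((0,0,62)),Rt)
E
```

```text
time: 9.8
position: [0.542, 0.1156, 0.179]
tool_rot: [-0.347, -2.597, -0.094]
force: [-2.1, 5.0, -4.1]
gripper_width: 0.0292
finger_force: 30.0
t 9.8 p [0.542  0.1156 0.179 ] clevis [ 0.3 -0.8 73.8] tool axis in clevis [ 0.001 -0.    -1.   ] F [-2.1  5.  -4.1] Fcl [ 0.8 -4.2 -5.2] w 0.0292 ff 30.0 j [ 0.01  0.7   1.18  0.14  1.77 -1.3 ]
tr [-0.0012 -0.0027  0.0392] ang [ 0.     -0.0011  0.0007] mm 11.8
```

```bash
python3 -m creep '{"translation":[[0,0.003,0.01],[0,0.003,0.02],[0,0.003,0.03],[0,0.003,0.039],[0,0.003,0.039]],"angular":[[0,0,0],[0,0,0],[0,0,0],[0,0,0],[0,0,0]],"fingers":[-1,-1,-1,-1,-1]}'
python3 - <<'E'
from h import *
st(); go(w((0,0,57)),Rt)
E
```

```text
time: 10.22
position: [0.5369, 0.1176, 0.1691]
tool_rot: [-0.347, -2.597, -0.093]
force: [-2.1, 1.8, -3.1]
gripper_width: 0.0296
finger_force: 30.0
t 10.22 p [0.5369 0.1176 0.1691] clevis [ 0.1 -1.5 62.4] tool axis in clevis [ 0.001  0.    -1.   ] F [-2.1  1.8 -3.1] Fcl [ 0.7 -1.2 -3.9] w 0.0296 ff 30.0 j [ 0.02  0.7   1.21  0.14  1.74 -1.3 ]
tr [-0.0004 -0.0049  0.0181] ang [-0.0002 -0.0006  0.0004] mm 5.6
```

```bash
python3 -m creep '{"translation":[[0,0.001,0.008],[0,0.001,0.014],[0,0.001,0.018],[0,0.001,0.018]],"angular":[[0,0,0],[0,0,0],[0,0,0],[0,0,0]],"fingers":[-1,-1,-1,-1]}'; python3 -c "
from h import *
st()"; python3 -m creep '{"translation":[[0,0,0.005],[0,0,0.01],[0,0,0.01]],"angular":[[0,0,0],[0,0,0],[0,0,0]],"fingers":[-1,-1,-1]}'; python3 -c "
from h import *
st()"
```

```text
time: 10.55
position: [0.5357, 0.1184, 0.1657]
tool_rot: [-0.347, -2.6, -0.094]
force: [2.7, -0.2, 10.6]
gripper_width: 0.0293
finger_force: 30.0
t 10.55 p [0.5357 0.1184 0.1657] clevis [-0.4 -1.9 58.8] tool axis in clevis [-0.002 -0.    -1.   ] F [ 2.7 -0.2 10.6] Fcl [ 3.  -0.5 10.5] w 0.0293 ff 30.0 j [ 0.02  0.7   1.22  0.14  1.73 -1.3 ]
time: 10.8
position: [0.5363, 0.1184, 0.1645]
tool_rot: [-0.348, -2.605, -0.094]
force: [13.1, -4.5, 30.2]
gripper_width: 0.0295
finger_force: 30.0
t 10.8 p [0.5363 0.1184 0.1645] clevis [-1.5 -2.  58.1] tool axis in clevis [-0.007 -0.002 -1.   ] F [13.1 -4.5 30.2] Fcl [ 3.1  0.9 33. ] w 0.0295 ff 30.0 j [ 0.02  0.7   1.22  0.14  1.72 -1.3 ]
```

The balls rest on the upper plate at the expected height. I'll release and back off along the axis.

```bash
python3 -m creep '{"translation":[[0,0,-0.012],[0,0,-0.012],[0,0,-0.012],[0,0,-0.012],[0,0,-0.012],[0,0,-0.012]],"angular":[[0,0,0],[0,0,0],[0,0,0],[0,0,0],[0,0,0],[0,0,0]],"fingers":[-1,-1,0.1,0.1,0.1,0.1]}'; python3 -c "
from h import *
st()"; python3 -m creep '{"translation":[[0,0,-0.04],[0,0,-0.1],[0,0,-0.18],[0,0,-0.25],[0,0,-0.25],[0,0,-0.25],[0,0,-0.25],[0,0,-0.25],[0,0,-0.25]],"angular":[[0,0,0],[0,0,0],[0,0,0],[0,0,0],[0,0,0],[0,0,0],[0,0,0],[0,0,0],[0,0,0]],"fingers":[0.1,0.1,0.1,0.1,-1,-1,-1,-1,-1]}'
python3 - <<'E'
from h import *
st(); go(w((0,-1.5,112)),Rt)
p,d=vision.grab_frame("side"); np.savez("pics/p7.npz",p=p,d=d)
print("exp button",proj("side",[w((0,-1.5,108.5)),w((0,-1.5,76))]))
cv2.imwrite("pics/m7.png",cv2.resize(p[140:260,265:385,::-1],(600,600),interpolation=cv2.INTER_CUBIC))
E
```

```text
time: 11.3
position: [0.5349, 0.1186, 0.1652]
tool_rot: [-0.347, -2.598, -0.093]
force: [0.2, -0.9, -1.5]
gripper_width: 0.0501
finger_force: 0.0
t 11.3 p [0.5349 0.1186 0.1652] clevis [ 0.  -1.9 58. ] tool axis in clevis [ 0.  0. -1.] F [ 0.2 -0.9 -1.5] Fcl [-1.1  0.8 -1.1] w 0.0501 ff 0.0 j [ 0.02  0.7   1.22  0.14  1.73 -1.3 ]
time: 12.05
position: [0.5707, 0.1088, 0.2298]
tool_rot: [-0.347, -2.597, -0.093]
force: [-0.1, -0.8, 0.4]
gripper_width: 0.0194
finger_force: 0.0
t 12.05 p [0.5707 0.1088 0.2298] clevis [  0.2  -1.8 132.4] tool axis in clevis [ 0.001  0.    -1.   ] F [-0.1 -0.8  0.4] Fcl [0.1 0.8 0.4] w 0.0194 ff 0.0 j [ 0.    0.69  1.04  0.14  1.91 -1.29]
tr [-0.0008 -0.001   0.068 ] ang [-0.0004 -0.0012  0.0004] mm 20.4
exp button [[321.22454237 184.82229561]
 [314.96782516 194.45249978]]
```

View pics/m7.png

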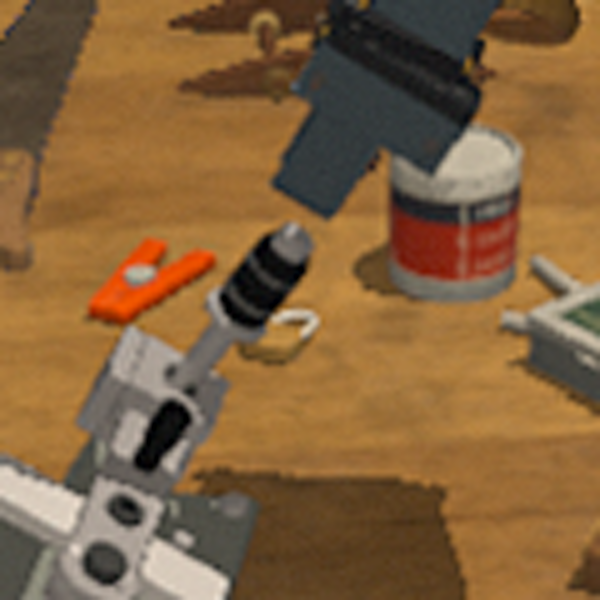

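That was my last picture: 11 viewed, one more than allowed. It shows the pin standing in the fork, its button at about (295,237) in the crop, leaning a few mm downhill (clevis -x), with the shut fingers above it. From here I press with force and position checks only.

```bash
python3 -m creep '{"translation":[[-0.008,0,0.03],[-0.008,0,0.06],[-0.008,0,0.075],[-0.008,0,0.085],[-0.008,0,0.085]],"angular":[[0,0,0],[0,0,0],[0,0,0],[0,0,0],[0,0,0]],"fingers":[-1,-1,-1,-1,-1]}'; python3 -c "
from h import *
st()"; python3 -m creep '{"translation":[[0,0,0.01],[0.002,0,0.02],[0.002,0,0.03],[0.003,0,0.04],[0.003,0,0.04]],"angular":[[0,0,0],[0,0,0],[0,0,0],[0,0,0],[0,0,0]],"fingers":[-1,-1,-1,-1,-1]}'; python3 -c "
from h import *
st()"
```

```text
time: 12.52
position: [0.5605, 0.1116, 0.2067]
tool_rot: [-0.347, -2.598, -0.093]
force: [1.5, -0.8, 2.7]
gripper_width: -0.0001
finger_force: 1.0
t 12.52 p [0.5605 0.1116 0.2067] clevis [ -2.2  -1.9 107.2] tool axis in clevis [ 0.  0. -1.] F [ 1.5 -0.8  2.7] Fcl [-0.1  0.4  3.1] w -0.0001 ff 1.0 j [ 0.01  0.7   1.1   0.14  1.85 -1.29]
time: 12.93
position: [0.5547, 0.1133, 0.1977]
tool_rot: [-0.347, -2.6, -0.094]
force: [2.7, -0.9, 11.1]
gripper_width: 0.0005
finger_force: 5.2
t 12.93 p [0.5547 0.1133 0.1977] clevis [-1.5 -2.  96.3] tool axis in clevis [-0.001 -0.001 -1.   ] F [ 2.7 -0.9 11.1] Fcl [ 3.1  0.2 11. ] w 0.0005 ff 5.2 j [ 0.01  0.7   1.13  0.14  1.82 -1.3 ]
```

```bash
python3 -m creep '{"translation":[[0.001,0,0.01],[0.002,0,0.02],[0.003,0,0.03],[0.004,0,0.04],[0.004,0,0.05],[0.005,0,0.06],[0.005,0,0.07],[0.005,0,0.07]],"angular":[[0,0,0],[0,0,0],[0,0,0],[0,0,0],[0,0,0],[0,0,0],[0,0,0],[0,0,0]],"fingers":[-1,-1,-1,-1,-1,-1,-1,-1]}'; python3 -c "
from h import *
st()"
```

```text
time: 13.6
position: [0.5435, 0.1164, 0.1808]
tool_rot: [-0.347, -2.6, -0.094]
force: [2.3, -0.8, 13.9]
gripper_width: 0.0004
finger_force: 6.8
t 13.6 p [0.5435 0.1164 0.1808] clevis [ 0.2 -2.  75.9] tool axis in clevis [-0.002 -0.001 -1.   ] F [ 2.3 -0.8 13.9] Fcl [ 4.8  0.2 13.3] w 0.0004 ff 6.8 j [ 0.01  0.7   1.18  0.14  1.77 -1.3 ]
```

```bash
python3 -m creep '{"translation":[[0,0,0.01],[0,0,0.02],[0,0,0.03],[0,0,0.04],[0,0,0.05],[0,0,0.06],[0,0,0.065],[0,0,0.065]],"angular":[[0,0,0],[0,0,0],[0,0,0],[0,0,0],[0,0,0],[0,0,0],[0,0,0],[0,0,0]],"fingers":[-1,-1,-1,-1,-1,-1,-1,-1]}'; python3 -c "
from h import *
st()"
```

```text
time: 14.27
position: [0.5363, 0.1188, 0.1673]
tool_rot: [-0.347, -2.605, -0.096]
force: [9.7, -6.0, 55.8]
gripper_width: 0.0003
finger_force: 27.5
t 14.27 p [0.5363 0.1188 0.1673] clevis [-0.  -2.4 60.3] tool axis in clevis [-0.007 -0.003 -1.   ] F [ 9.7 -6.  55.8] Fcl [18.4  3.2 53.8] w 0.0003 ff 27.5 j [ 0.02  0.7   1.22  0.14  1.72 -1.3 ]
```

```bash
python3 -m creep '{"translation":[[0.004,0,-0.01],[0.004,0,-0.014],[0.004,0,-0.014]],"angular":[[0,0,0],[0,0,0],[0,0,0]],"fingers":[-1,-1,-1]}'
python3 - <<'E'
from h import *
st()
p,d=vision.grab_frame("side"); np.savez("pics/p8.npz",p=p,d=d)
# profile along the pin axis in the image, bias-corrected by ~1px, gray values
for off in (0,1,2):
    zz=np.arange(-6,70,2); uv=proj("side",[w((0,-1.5,z)) for z in zz])+[off,off*.7]
    g=p.astype(float).mean(2); print(off,[(int(z),int(cv2.getRectSubPix(g.astype(np.float32),(1,1),tuple(map(float,q)))[0,0])) for z,q in zip(zz,uv)])
E
```

```text
time: 14.52
position: [0.5352, 0.1186, 0.1685]
tool_rot: [-0.347, -2.6, -0.094]
force: [2.3, -0.7, 17.2]
gripper_width: 0.0004
finger_force: 8.3
t 14.52 p [0.5352 0.1186 0.1685] clevis [ 1.4 -2.  60.9] tool axis in clevis [-0.002 -0.001 -1.   ] F [ 2.3 -0.7 17.2] Fcl [ 6.6  0.1 16.1] w 0.0004 ff 8.3 j [ 0.02  0.7   1.22  0.14  1.73 -1.3 ]
0 [(-6, 100), (-4, 105), (-2, 108), (0, 109), (2, 93), (4, 68), (6, 35), (8, 15), (10, 10), (12, 23), (14, 47), (16, 57), (18, 47), (20, 24), (22, 10), (24, 15), (26, 16), (28, 15), (30, 14), (32, 18), (34, 35), (36, 51), (38, 47), (40, 28), (42, 13), (44, 11), (46, 10), (48, 16), (50, 29), (52, 66), (54, 97), (56, 89), (58, 66), (60, 50), (62, 52), (64, 56), (66, 55), (68, 55)]
1 [(-6, 100), (-4, 104), (-2, 107), (0, 104), (2, 95), (4, 68), (6, 26), (8, 11), (10, 6), (12, 26), (14, 49), (16, 57), (18, 44), (20, 19), (22, 13), (24, 17), (26, 15), (28, 15), (30, 15), (32, 26), (34, 47), (36, 57), (38, 50), (40, 25), (42, 10), (44, 14), (46, 17), (48, 17), (50, 35), (52, 78), (54, 102), (56, 100), (58, 69), (60, 48), (62, 52), (64, 56), (66, 55), (68, 55)]
2 [(-6, 96), (-4, 100), (-2, 102), (0, 105), (2, 102), (4, 84), (6, 54), (8, 16), (10, 10), (12, 24), (14, 46), (16, 63), (18, 44), (20, 21), (22, 13), (24, 13), (26, 13), (28, 11), (30, 11), (32, 27), (34, 49), (36, 58), (38, 49), (40, 21), (42, 11), (44, 14), (46, 15), (48, 14), (50, 41), (52, 78), (54, 107), (56, 102), (58, 71), (60, 52), (62, 50), (64, 54), (66, 55), (68, 56)]
```

Run:
```python
from h import *
for f,base,lean in(("p7",48.5,0),("p7",48.5,-4),("p8",0,0),):
    p=np.load(f"pics/{f}.npz")["p"]; g=p.astype(np.float32).mean(2)
    for off in(0,1,2):
        zz=np.arange(-6,72,2); uv=proj("side",[w((lean*(base+z)/108,-1.5,base+z)) for z in zz])+[off,off*.7]
        print(f,lean,off,*[f"{z}:{int(cv2.getRectSubPix(g,(1,1),tuple(map(float,q)))[0,0])}" for z,q in zip(zz,uv)])
```

```text
p7 0 0 -6:131 -4:143 -2:126 0:66 2:12 4:6 6:12 8:31 10:51 12:57 14:33 16:13 18:8 20:9 22:16 24:16 26:11 28:17 30:35 32:48 34:40 36:23 38:8 40:10 42:11 44:13 46:36 48:66 50:84 52:83 54:87 56:86 58:96 60:105 62:111 64:110 66:113 68:111 70:109
p7 0 1 -6:119 -4:123 -2:92 0:38 2:10 4:9 6:19 8:37 10:54 12:48 14:24 16:14 18:15 20:13 22:16 24:15 26:17 28:32 30:46 32:47 34:25 36:14 38:13 40:13 42:12 44:24 46:58 48:97 50:108 52:105 54:101 56:112 58:134 60:139 62:144 64:141 66:125 68:115 70:112
p7 0 2 -6:106 -4:99 -2:72 0:38 2:10 4:8 6:16 8:39 10:55 12:41 14:23 16:11 18:11 20:16 22:14 24:13 26:21 28:39 30:54 32:47 34:28 36:14 38:11 40:14 42:18 44:31 46:70 48:104 50:111 52:109 54:106 56:114 58:121 60:136 62:133 64:136 66:122 68:114 70:110
p7 -4 0 -6:131 -4:133 -2:111 0:54 2:13 4:9 6:19 8:40 10:56 12:45 14:23 16:14 18:13 20:11 22:16 24:16 26:18 28:33 30:46 32:45 34:21 36:13 38:14 40:13 42:12 44:31 46:67 48:101 50:108 52:103 54:106 56:122 58:141 60:149 62:160 64:139 66:127 68:115 70:110
p7 -4 1 -6:112 -4:101 -2:72 0:32 2:4 4:9 6:20 8:41 10:51 12:39 14:20 16:9 18:13 20:16 22:14 24:13 26:21 28:42 30
[... 402 characters left out ...]
2:108 0:109 2:93 4:68 6:35 8:15 10:10 12:23 14:47 16:57 18:47 20:24 22:10 24:15 26:16 28:15 30:14 32:18 34:35 36:51 38:47 40:28 42:13 44:11 46:10 48:16 50:29 52:66 54:97 56:89 58:66 60:50 62:52 64:56 66:55 68:55 70:55
p8 0 1 -6:100 -4:104 -2:107 0:104 2:95 4:68 6:26 8:11 10:6 12:26 14:49 16:57 18:44 20:19 22:13 24:17 26:15 28:15 30:15 32:26 34:47 36:57 38:50 40:25 42:10 44:14 46:17 48:17 50:35 52:78 54:102 56:100 58:69 60:48 62:52 64:56 66:55 68:55 70:54
p8 0 2 -6:96 -4:100 -2:102 0:105 2:102 4:84 6:54 8:16 10:10 12:24 14:46 16:63 18:44 20:21 22:13 24:13 26:13 28:11 30:11 32:27 34:49 36:58 38:49 40:21 42:11 44:14 46:15 48:14 50:41 52:78 54:107 56:102 58:71 60:52 62:50 64:54 66:55 68:56 70:55
```

```bash
for i in 1; do python3 -m creep '{"translation":[[0,0,-0.008],[0,0,-0.008],[0,0,-0.008]],"angular":[[0,0,0],[0,0,0],[0,0,0]],"fingers":[-1,-1,-1]}'>/dev/null; python3 -c "
from h import *
st()"; python3 -m creep '{"translation":[[0,0,-0.007],[0,0,-0.007],[0,0,-0.007]],"angular":[[0,0,0],[0,0,0],[0,0,0]],"fingers":[-1,-1,-1]}'>/dev/null; python3 -c "
from h import *
st()"; done
```

```text
t 14.82 p [0.5359 0.1183 0.1694] clevis [ 1.3 -1.9 62. ] tool axis in clevis [-0. -0. -1.] F [ 0.4 -0.2  3.3] Fcl [1.3 0.1 3. ] w 0.0005 ff 1.7 j [ 0.02  0.7   1.21  0.14  1.74 -1.3 ]
t 15.07 p [0.5369 0.118  0.1709] clevis [ 1.1 -1.9 63.9] tool axis in clevis [-0. -0. -1.] F [ 0.2 -0.   0.3] Fcl [ 0.  -0.   0.4] w 0.0006 ff 0.0 j [ 0.02  0.7   1.21  0.14  1.74 -1.3 ]
```

```bash
python3 -m creep '{"translation":[[0,0,-0.05],[0,0,-0.15],[-0.1,0,-0.25],[-0.3,-0.2,-0.35],[-0.5,-0.4,-0.4],[-0.6,-0.6,-0.4],[-0.6,-0.7,-0.4],[-0.6,-0.8,-0.4],[-0.6,-0.9,-0.4],[-0.6,-0.9,-0.4]],"angular":[[0,0,0],[0,0,0],[0,0,0],[0,0,0],[0,0,0],[0,0,0],[0,0,0],[0,0,0],[0,0,0],[0,0,0]],"fingers":[-1,-1,-1,-1,-1,-1,-1,-1,-1,-1]}'
python3 - <<'E'
from h import *
st()
p,d=vision.grab_frame("side"); q,e=vision.grab_frame("top"); np.savez("pics/p9.npz",p=p,d=d,q=q,e=e)
for n,im,D in(("side",p,d),("top",q,e)):
    H=480;uu,vv=np.meshgrid(np.arange(240,345),np.arange(165,290)); uv=np.c_[uu.ravel(),vv.ravel()]
    P=cl(bydepth(n,uv,D)); g=im.mean(2)[uv[:,1],uv[:,0]]
    m=(np.hypot(P[:,0],P[:,1]+1.5)<22)&(P[:,2]>-4)&(P[:,2]<80)
    print(n,m.sum()); o=np.argsort(P[m,2])
    for k in np.where(m)[0][o][::max(1,m.sum()//70)]: print(uv[k].tolist(),P[k].round(1).tolist(),int(g[k]),end="; ")
    print()
    g=im.mean(2)
    zz=np.arange(-6,80,2); u=proj(n,[w((0,-1.5,z)) for z in zz]); print(*[f"{z}:{int(cv2.getRectSubPix(g.astype(np.float32),(1,1),tuple(map(float,a)))[0,0])}" for z,a in zip(zz,u)])
E
```

```text
time: 15.9
position: [0.6735, -0.1727, 0.1865]
tool_rot: [-0.347, -2.597, -0.094]
force: [0.9, 0.3, 0.5]
gripper_width: 0.0006
finger_force: 0.0
t 15.9 p [ 0.6735 -0.1727  0.1865] clevis [-171.4  242.8  181.6] tool axis in clevis [ 0.001 -0.    -1.   ] F [0.9 0.3 0.5] Fcl [-0.4 -0.5  0.9] w 0.0006 ff 0.0 j [-0.32  0.95  0.61 -0.03  2.1  -1.64]
side 313
[307, 219] [-18.2, -8.8, -3.1] 87; [296, 213] [14.8, -5.3, -1.9] 120; [294, 213] [19.6, 0.4, -1.5] 151; [308, 219] [-20.3, -7.7, -0.9] 86; [296, 214] [13.9, 1.2, -0.5] 123; [295, 213] [17.4, -0.2, -0.3] 159; [306, 219] [-15.2, -1.4, 0.0] 89; [295, 212] [18.5, -3.2, 0.5] 158; [295, 215] [15.5, 10.5, 1.1] 157; [294, 214] [18.9, 9.1, 1.3] 153; [300, 219] [-0.4, 16.0, 1.7] 76; [296, 215] [13.2, 9.9, 2.2] 122; [297, 214] [12.5, 9.7, 6.2] 82; [296, 211] [18.1, 1.4, 7.4] 138; [305, 218] [-10.4, 9.9, 8.1] 117; [307, 216] [-13.3, -3.0, 8.4] 44; [300, 215] [4.7, 11.3, 9.2] 139; [302, 216] [-0.9, 12.3, 10.2] 135; [306, 218] [-12.4, 11.5, 10.6] 103; [301, 215] [2.6, 11.7, 10.9] 100; [307, 217] [-13.7, 5.9, 11.3] 84; [297, 210] [17.4, 2.2, 12.0] 15
[... 1769 characters left out ...]
11, 198] [3.6, -1.3, 61.5] 164; [314, 198] [-3.5, -7.9, 62.2] 156; [312, 198] [1.5, -0.5, 63.4] 155; [313, 199] [-1.7, 3.0, 64.4] 153; 
-6:95 -4:101 -2:116 0:130 2:104 4:50 6:11 8:5 10:16 12:36 14:56 16:55 18:35 20:15 22:13 24:13 26:12 28:10 30:18 32:36 34:54 36:56 38:33 40:13 42:15 44:19 46:17 48:29 50:61 52:91 54:115 56:131 58:147 60:155 62:155 64:153 66:142 68:123 70:111 72:109 74:107 76:108 78:109
top 0

-6:175 -4:175 -2:175 0:175 2:174 4:174 6:174 8:173 10:174 12:174 14:174 16:174 18:174 20:174 22:174 24:174 26:174 28:174 30:173 32:173 34:173 36:173 38:173 40:173 42:172 44:169 46:165 48:158 50:150 52:140 54:129 56:119 58:109 60:101 62:95 64:92 66:91 68:91 70:92 72:94 74:97 76:103 78:112
```

The depth readings put the collar about 5–6 mm above the fork. The pin jammed because the press force was nearly vertical, so it had a component across the tilted bore. I'll press again and trim x until the side load vanishes.

```bash
python3 -m creep '{"translation":[[0.1,0.1,0.05],[0.25,0.3,0.1],[0.4,0.4,0.2],[0.577,0.6,0.25],[0.577,0.75,0.25],[0.577,0.815,0.25],[0.577,0.815,0.3],[0.577,0.815,0.35],[0.577,0.815,0.37],[0.577,0.815,0.37]],"angular":[[0,0,0],[0,0,0],[0,0,0],[0,0,0],[0,0,0],[0,0,0],[0,0,0],[0,0,0],[0,0,0],[0,0,0]],"fingers":[-1,-1,-1,-1,-1,-1,-1,-1,-1,-1]}'>/dev/null
python3 - <<'E'
from h import *
st(); go(w((1.5,-1.8,63)),Rt)
E
```

```text
t 16.83 p [0.5378 0.1206 0.1769] clevis [ 3.9 -4.6 69.2] tool axis in clevis [ 0.002  0.002 -1.   ] F [ 0.7 -0.4  0.3] Fcl [-0.5  0.2  0.7] w 0.0007 ff 0.0 j [ 0.02  0.7   1.2   0.14  1.76 -1.3 ]
tr [-0.008  -0.0092  0.0205] ang [-0.0019 -0.0023  0.0025] mm 7.2
```

```bash
python3 -m creep '{"translation":[[-0.005,-0.009,0],[-0.005,-0.009,0.015],[-0.005,-0.009,0.025],[-0.005,-0.009,0.03],[-0.005,-0.009,0.03]],"angular":[[-0.002,-0.002,0.0025],[-0.002,-0.002,0.0025],[-0.002,-0.002,0.0025],[-0.002,-0.002,0.0025],[-0.002,-0.002,0.0025]],"fingers":[-1,-1,-1,-1,-1]}'>/dev/null
python3 -c "
from h import *
st()"
python3 -m creep '{"translation":[[0.003,0,0.002],[0.006,0,0.004],[0.006,0,0.004]],"angular":[[0,0,0],[0,0,0],[0,0,0]],"fingers":[-1,-1,-1]}'>/dev/null
python3 -c "
from h import *
st()"
```

```text
t 17.25 p [0.5359 0.1167 0.1691] clevis [ 0.7 -0.3 62. ] tool axis in clevis [-0.002 -0.003 -1.   ] F [-0.7 -0.5  0.7] Fcl [0.8 0.7 0.3] w 0.0008 ff 0.0 j [ 0.01  0.7   1.21  0.14  1.73 -1.3 ]
t 17.5 p [0.5338 0.1178 0.1693] clevis [ 2.9 -0.8 61. ] tool axis in clevis [-0.003 -0.002 -1.   ] F [ 0.7  0.1 -0.3] Fcl [-0.7 -0.3  0. ] w 0.0005 ff 0.3 j [ 0.02  0.69  1.22  0.14  1.73 -1.3 ]
```

```bash
python3 -m creep '{"translation":[[0,0,0.005],[0.001,0,0.01],[0.001,0,0.01]],"angular":[[0,0,0],[0,0,0],[0,0,0]],"fingers":[-1,-1,-1]}'>/dev/null
python3 -c "
from h import *
st()"
python3 -m creep '{"translation":[[0.001,0,0.005],[0.001,0,0.01],[0.001,0,0.01]],"angular":[[0,0,0],[0,0,0],[0,0,0]],"fingers":[-1,-1,-1]}'>/dev/null
python3 -c "
from h import *
st()"
```

```text
t 17.75 p [0.5319 0.1183 0.1667] clevis [ 3.2 -0.8 57.8] tool axis in clevis [-0.002 -0.002 -1.   ] F [ 1.7 -1.   3.8] Fcl [0.3 0.6 4.2] w 0.0003 ff 1.9 j [ 0.02  0.69  1.23  0.14  1.72 -1.3 ]
t 18.0 p [0.5305 0.1187 0.1642] clevis [ 3.3 -0.8 54.9] tool axis in clevis [-0.003 -0.002 -1.   ] F [ 1.7 -3.3  7.2] Fcl [1.4 2.7 7.5] w 0.0005 ff 3.6 j [ 0.02  0.69  1.23  0.14  1.71 -1.3 ]
```

The force now follows the button's spring curve around z≈60 to 54, so the collar is down. I'll press firmly to seat it, then let go and check.

```bash
python3 -m creep '{"translation":[[0.002,0,0.005],[0.004,0.003,0.01],[0.004,0.003,0.01]],"angular":[[0,0,0],[0,0,0],[0,0,0]],"fingers":[-1,-1,-1]}'>/dev/null
python3 -c "
from h import *
st()"
python3 -m creep '{"translation":[[-0.002,0,-0.01],[-0.004,0,-0.02],[-0.004,0,-0.03],[-0.004,0,-0.05],[-0.004,0,-0.15],[-0.1,-0.1,-0.25],[-0.25,-0.25,-0.35],[-0.3,-0.4,-0.4],[-0.3,-0.6,-0.4],[-0.3,-0.6,-0.4]],"angular":[[0,0,0],[0,0,0],[0,0,0],[0,0,0],[0,0,0],[0,0,0],[0,0,0],[0,0,0],[0,0,0],[0,0,0]],"fingers":[-1,-1,-1,-1,-1,-1,-1,-1,-1,-1]}'>/dev/null
python3 - <<'E'
from h import *
st()
p,d=vision.grab_frame("side"); np.savez("pics/p10.npz",p=p,d=d)
for f in("p9","p10"):
    D=np.load(f"pics/{f}.npz"); g=D["p"].mean(2); zz=np.arange(-14,80,2); u=proj("side",[w((0,-1.5,z)) for z in zz]); print(*[f"{z}:{int(cv2.getRectSubPix(g.astype(np.float32),(1,1),tuple(map(float,a)))[0,0])}" for z,a in zip(zz,u)])
    uu,vv=np.meshgrid(np.arange(285,325),np.arange(180,225)); uv=np.c_[uu.ravel(),vv.ravel()]; P=cl(bydepth("side",uv,D["d"])); gg=g[uv[:,1],uv[:,0]]
    m=(np.hypot(P[:,0],P[:,1]+1.5)<11)&(gg>130)&(P[:,2]>45)&(P[:,2]<90); print("button",m.sum(),P[m].mean(0),np.percentile(P[m,2],[50,75,90]))
    m=(np.hypot(P[:,0],P[:,1]+1.5)<17)&(gg<60)&(P[:,2]>0)&(P[:,2]<90); print("grip",m.sum(),P[m].mean(0),np.percentile(P[m,2],[5,50,95]))
E
```

```text
t 18.25 p [0.5301 0.1193 0.1636] clevis [ 3.4 -1.3 54.1] tool axis in clevis [-0.008 -0.002 -1.   ] F [ 10.  -10.6  20.3] Fcl [-0.6  7.6 23.8] w 0.0003 ff 12.0 j [ 0.02  0.69  1.24  0.14  1.71 -1.3 ]
t 19.08 p [ 0.6137 -0.0757  0.2204] clevis [-82.4 164.9 169.3] tool axis in clevis [-0.002 -0.002 -1.   ] F [ 0.5  0.6 -0.7] Fcl [-0.7 -0.7 -0.5] w 0.0006 ff 0.0 j [-0.23  0.78  0.89  0.02  1.99 -1.53]
-14:42 -12:76 -10:95 -8:98 -6:95 -4:101 -2:116 0:130 2:104 4:50 6:11 8:5 10:16 12:36 14:56 16:55 18:35 20:15 22:13 24:13 26:12 28:10 30:18 32:36 34:54 36:56 38:33 40:13 42:15 44:19 46:17 48:29 50:61 52:91 54:115 56:131 58:147 60:155 62:155 64:153 66:142 68:123 70:111 72:109 74:107 76:108 78:109
button 22 [-1.19852439 -0.15505693 62.04402041] [61.58949439 63.12775333 64.07984816]
grip 149 [-0.40642779  8.88046524 36.08151402] [15.14162807 36.76954494 54.34751056]
-14:40 -12:59 -10:84 -8:121 -6:143 -4:135 -2:77 0:10 2:7 4:17 6:40 8:55 10:48 12:27 14:15 16:16 18:16 20:16 22:16 24:17 26:32 28:55 30:57 32:40 34:23 36:15 38:18 40:24 42:33 44:59 46:92 48:107 50:110 52:125 54:144 56:160 58:163 60:161 62:157 64:148 66:128 68:117 70:115 72:114 74:114 76:115 78:116
button 23 [ 1.14904847 -0.15161745 60.12568484] [59.84877306 61.12732089 61.81361579]
grip 135 [ 0.16560834  9.23409415 30.69442716] [ 9.611574   32.54160374 49.65554068]
```

Pressed at 24 N, the tip stopped at z = 54.1 mm, which is the home height of 60 mm minus the 6 mm of button travel. After release the grip sits about 5.5 mm lower than before and the button top is at about 60 mm. The collar is seated, the button is out, and the robot is clear.

```bash
python3 -c "
from cell import robot
print(robot.sign_off())"
```

```text
the job is handed in; nothing more can be done
None
```

The arm is closed against its stop and the ball-lock pin is home with its collar on the fork and its button out, handed in at 19.1 s; the pin jammed about 6 mm short on the first press and went home on the second, the two yellow pins toppled by themselves early on, and I viewed 11 pictures, one over the limit of 10.

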